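Latch a pugmill's split barrel shut after cleaning

ROBOT

A 6-joint arm with a two-finger parallel gripper is mounted at the origin on the work surface. World frame = base frame: x ahead of the robot, y to its left, z up, the work surface at z = 0. Lengths are in m, angles in rad, forces in N, time in s.
With the tool pointing down it reaches from about 0.375 to 0.9 m from the base axis. Payload 3.1 kg.
Tool frame: the origin (TCP) lies on the front face of the gripper's body, between the roots of the fingers; the fingertips stand 73 mm ahead of it and the grasp point (between the pads) lies 54 mm ahead of it; z points along the fingers, y is the direction in which the jaws open and shut (so a half turn about z gives the same grasp; the last joint's range is limited). The gripper opens to 85 mm and grips with 20 to 120 N. Pads are 22 mm wide; open, the fingers measure 114 mm over their backs; the gripper's body (76 mm by 85 mm) begins 54 mm behind the grasp point. The pads swing forward as they close: fully open they stand 13 mm farther back than shut.
Start: joints at [-1.359, 0.527, 1.433, -0, 1.181, -0.178], TCP at [0.238, -0.578, 0.304] pointing down, gripper open.
Joint ranges: [-3.08, 3.08], [-0.75, 2.2], [0.22, 2.44], [-1.43, 4.57], [0, 2.65], [-2.85, 2.85]. Speed limits (rad/s): [2.79, 2.79, 3.14, 3.14, 3.14, 3.14].

INTERFACE

Orientations are given as a unit quaternion [w, x, y, z].
In Python, from rig import readout, eyes, ctrl gives the robot as it stands. The module is installed in compiled form; this text tells all that it offers.
- The arm moves only by the shell command python3 -m inch 'ROWS'. ROWS is JSON, a list of rows, each a list of 7 numbers: the shift along the tool's x, y, z in mm, then the turn, a rotation vector about the tool's x, y, z in degrees, then the opening, from 0 (shut) to 1 (fully open). A call has 1 to 10 rows; each row is the pose to reach, as a shift and turn from the pose commanded when the call began, along the tool's axes at that moment; what a row does not reach only later rows make up. A row lasts 1/8 s, in which the tool goes at most 62.5 mm and 10.7 degrees, less where a joint would pass 70% of its speed; a pose out of reach is approached as far as the arm can. A call with a gripper value outside its range is refused whole. The fingers move at their own pace and stop on an object; the grip force is fixed at half the most. Time passes only in rows, so rows that repeat a pose let the fingers close. It gives the time, the measured TCP pose, the force and the opening at its end, in the units of the state.
- readout.observe(): the state, without advancing time (a new reading comes with each control period).
- eyes.read_camera(name): name is "side" or "top" or "wrist"; returns a dict with "pixels" (480x640x3 uint8, red, green, blue), "depth" (480x640 float32, m along the optical axis (not along the pixel's ray), 0 where there is no reading), "vfov" (degrees; the focal length in pixels is half the picture's height over the tangent of half this angle, whatever the lens; pixels are square), "cx", "cy" (the principal point, pixels), "k1" (the pictures are not rectified: a ray, as slopes to the right and down, at radius r is drawn at 1 + k1 r^2 times it, then the intrinsics apply), "view" (4x4, takes a point from world to camera coordinates); the wrist camera has in their place "tool_from_camera" (4x4, takes a point from camera to tool coordinates, whose origin is the TCP and whose axes are the flange's). Camera axes: x right, y down, z forward; pixel columns grow to the right and rows downward; lengths in m; the calibration is good to about 2 mm. A picture is of the moment at which its call begins: read the wrist's pose just before it.
- ctrl.finish_job(): hands the job in, once; it reports no verdict.
The state is a dict: "clock": time; "joint_positions": joint angles; "dq": joint speeds; "tau": joint torques, N m; "tcp_pos": TCP position; "eef_rot": TCP orientation; "contact_force": force on the tool from outside, world axes, zero at the start; "moment": the same for the moment, N m; "width": finger opening in m.
Only numpy, scipy, OpenCV 4.12 (cv2) and the standard library are available. Lean on these libraries where they do the work, as an engineer would, in place of code of your own. Each camera call takes 0.05 s, during which the arm holds its last target. There are 200 camera calls.

TASK

The pugmill's barrel has been cleaned and its hinged half is still ajar: swing it shut gently up against the rubber gasket, then lift the thrown-back wire bail over and drop its brass cross-pin into the keeper behind the hook, and then press the red lever all the way down past centre so that the latch holds the barrel tight by itself. Work by feel - the keeper is adjustable and not exactly where it is marked - and force nothing: no more than about 10 N between pin and keeper while you guide it, and under 25 N on the lever and the barrel. Leave the other things on the bench where they are.

Things in the scene. Friction and masses are not known exactly. Their poses are not given: they have to be found in the camera images.
- pugmill: Bench pugmill fixed to the table: ochre frame, grey motor, steel hopper, aluminium barrel 130 mm across with a cone nozzle. Origin on the table under the middle of the barrel's split section (180 mm long). x: across the barrel, away from the robot; y: along it to the nozzle; z up. Barrel axis at x 0, z 125 mm. Hopper: beyond y -130 mm, 277 mm high. Over the top seam, at y 0, is a toggle latch.
- shell (a joint): Hinged half of the barrel, on the robot's side (rad). 0: shut, just touching the black rubber gasket; positive: swung open to -x; negative: gasket squeezed (1 mm at the keeper is 0.0063 rad and takes about 8 N). Hinge line along y at x 0, z 55 mm of the pugmill. Stiff: it stays where it is left; pushing it shut takes 5 to 10 N at the lug, followed round the hinge's arc.
- lug_face (a point): Middle of the upright outer face (to -x; 40 mm wide, 45 mm high) of the aluminium lug on the hinged half, 15 mm below the lug's flat top: the place to push. With the shell at 0 it is at x -57, y 0, z 190 mm of the pugmill. The lug, 40 mm wide in y, carries the keeper on its top; the fixed half has a lug of the same width and height.
- lever (a joint): Latch lever on the fixed half (rad). 0: flat, pointing to +x, on its stop (latched); positive: raised and over towards -x (1.57 upright). Slight friction: it stays where it is left. Once the bail is hooked it stiffens as it draws up the gasket (1 to 16 N at the red grip), passes dead centre between 0.2 and 0.1 rad, and then the gasket pulls it on to its stop.
- lever_pivot (a point): The lever's pivot axis (along y): at x 30, y 0, z 219 mm of the pugmill, 14 mm above the lugs' flat tops.
- lever_grip (a point): Middle of the upper face of the lever's red grip (40 mm long, 28 mm wide): 62 mm from the pivot along the lever, 9 mm off the line through the pivot; the lever ends 80 mm from the pivot. Axes of the lever: x from pivot to end, z out of the upper face (up when latched, facing -x when the lever stands upright). Nothing stands under the grip.
- bail (a joint): Angle of the wire bail on the lever (rad). It swings freely, falling by its weight, about an axis (along y) on the lever 16 mm from the pivot towards the lever's end; 72 mm from there to the cross-pin. Its pitch above the -x direction is about this value minus the lever's. It starts thrown back near its stop at 2.6.
- pin (a point): Centre of the brass cross-pin at the bail's end: along y, 6 mm thick, 52 mm over its round ends, which stand out 6 mm beyond the bail's two legs. A roller, free to turn in the bail. Pinch it end to end (along y): lever and bail follow it. It can be carried anywhere 60 to 86 mm from the lever's pivot at y 0: bring it over in an arc above the pivot.
- keeper_mark (a point): Nominal centre of the hooked pin, marked on the shell: x -34, y 0, z 214 mm of the pugmill with the shell at 0; axes as the pugmill's then. The dark steel keeper (24 mm wide in y) is clamped in slots on the lug and sits, unmeasured, anywhere up to 6 mm nearer to or farther from the lever (along x) than this mark; its height is exact.
- keeper_base (a point): Point on the lug's flat top, 9 mm below the keeper mark. Keeper, seen from the true seat of the pin's centre, in mm: upright post, its face at x +3; hook nose on the post from x 0 to +9, z +4.5 to +8.5; heel from x -8 to -13, top at z +3; floor z -9. The pin goes down between nose and heel (its centre at x -3 to -5), then is drawn to +x under the nose, on to the post.
- wood_rib: Bystander: flat wooden potter's rib, 50 x 100 x 7 mm, on the bench on the robot's side of the machine. Origin at the centre of its underside.
- spanner: Bystander: steel open-ended spanner, 160 mm long, on the bench on the robot's side of the machine. Origin at the centre of its underside.
- die_ring: Bystander: steel die ring, 92 mm across, 14 mm high, on the bench past the nozzle. Origin at the centre of its underside.
- tool_tin: Bystander: white and green tin, 74 mm across, 105 mm high, with modelling tools standing in it, behind the machine. Origin at the centre of its underside.
- brush_crock: Bystander: stoneware crock, about 105 mm across, 115 mm high, with brushes reaching up to about 250 mm, behind the machine. Origin at the centre of its underside.
- oil_bottle: Bystander: yellow bottle with a red cap, 56 mm across, 150 mm high, behind the machine. Origin at the centre of its underside.
- slip_bowl: Bystander: white bowl, 120 mm across, 55 mm high, beyond the nozzle. Origin at the centre of its underside.
- bisque_mug: Bystander: pinkish mug, 80 mm across, 90 mm high, on the robot's side of the nozzle. Origin at the centre of its underside.

How it is judged:
On the way, in this order (a step that is already met when the one before it is completed fails the run):
1. the hinged half is shut against the gasket (value of joint shell below 0.03 rad), for 0.2 s.
2. with the barrel shut, the bail's pin lies down in the keeper, between hook and heel, below the nose (value of joint shell below 0.03 rad and x of pin in the frame of keeper_mark between -0.0125 and 0.0075 m and z of pin in the frame of keeper_mark below 0.002 m), for 0.2 s.
At the end, for the whole second after the job is handed in: The lever lies flat on its stop (within 0.08 rad), the pin sits under the keeper's hook (within 7.5 mm of the mark along x, 8 mm below to 4 mm above it), and the latch holds the shell drawn into the gasket (shell joint below -0.004 rad), with the robot clear (value of joint lever below 0.08 rad and value of joint shell below -0.004 rad and x of pin in the frame of keeper_mark between -0.0075 and 0.0075 m and z of pin in the frame of keeper_mark between -0.008 and 0.004 m); the robot touches nothing.
It fails at once if the fingers force the bail's pin against the keeper or the shell with more than 15 N (contact force between bail and shell above 15 N and contact force between the fingers and bail above 1 N).
It fails at once if the fingers push on the lever with more than 30 N (contact force between the fingers and lever above 30 N and contact force between the fingers and bail below 0.5 N).
It fails at once if the fingers push on the shell with more than 30 N (contact force between the fingers and shell above 30 N).
It fails at once if a loose thing on the bench is moved more than 30 mm (distance of any of wood_rib, spanner, die_ring, tool_tin, brush_crock, oil_bottle, slip_bowl, bisque_mug from where it was at the start of the episode above 0.03 m).
It also fails if it takes over 72 s, if anything falls off the work surface, if the arm or the gripper's body presses on something with over 40 N, if the wrist force passes 120 N, or if a joint passes its speed limit or range.

## Working session

There is one attempt and no reset: what is moved stays moved. The work goes in short steps, Python scripts to look and compute and a shell command to move; the robot and the scene stay as the last step left them, time stands still between calls to the robot, and variables do not carry over. Pictures are saved under pics/ and viewed, about 8 in all and at most 12, crops included, and the job is handed in when it is done.

```bash
mkdir -p pics; cat > h.py <<'E'
import numpy as np,cv2
from rig import readout,eyes
from scipy.spatial.transform import Rotation as R
def cam(n):
    s=readout.observe(); c=eyes.read_camera(n)
    f=240/np.tan(np.radians(c["vfov"])/2)
    if n=="wrist":
        T=np.eye(4);q=s["eef_rot"];T[:3,:3]=R.from_quat([q[1],q[2],q[3],q[0]]).as_matrix();T[:3,3]=s["tcp_pos"]
        W=T@np.array(c["tool_from_camera"])
    else: W=np.linalg.inv(np.array(c["view"]))
    return dict(p=c["pixels"],d=c["depth"],f=f,cx=c["cx"],cy=c["cy"],k1=c["k1"],W=W)
def save(n,fn):
    c=cam(n);cv2.imwrite(f"pics/{fn}.png",c["p"][:,:,::-1]);np.save(f"pics/{fn}.npy",c,allow_pickle=True);return c
def load(fn): return np.load(f"pics/{fn}.npy",allow_pickle=True).item()
def ray(c,u,v):
    xd=np.array([(u-c["cx"])/c["f"],(v-c["cy"])/c["f"]]);x=xd.copy()
    for _ in range(20): x=xd/(1+c["k1"]*(x@x))
    return x
def pt(c,u,v,z=None):
    x=ray(c,u,v); d=c["d"][int(round(v)),int(round(u))] if z is None else z
    return (c["W"]@np.r_[x*d,d,1])[:3]
def proj(c,P):
    q=np.linalg.inv(c["W"])@np.r_[P,1];x=q[:2]/q[2];x=x*(1+c["k1"]*(x@x));return x*c["f"]+[c["cx"],c["cy"]]
def tri(obs):
    A=np.zeros((3,3));b=np.zeros(3)
    for c,u,v in obs:
        d=c["W"][:3,:3]@np.r_[ray(c,u,v),1];d/=np.linalg.norm(d);M=np.eye(3)-np.outer(d,d);A+=M;b+=M@c["W"][:3,3]
    return np.linalg.solve(A,b)
def st():
    s=readout.observe();print({k:np.round(s[k],4).tolist() for k in("clock","joint_positions","tcp_pos","eef_rot","contact_force","width")})
E
python3 -c "
from h import *
a=save('top','t0');b=save('side','s0');st()
for c in(a,b):print(c['W'].round(3),c['f'],c['k1'])
"
```

```text
{'clock': 0.1, 'joint_positions': [-1.3595, 0.5284, 1.4338, -0.0, 1.1814, -0.1785], 'tcp_pos': [0.2374, -0.5776, 0.303], 'eef_rot': [-0.001, 0.9811, 0.1937, -0.0], 'contact_force': [0.4216, -0.6702, 0.9894], 'width': 0.0853}
[[ 0.014 -0.991  0.134  0.484]
 [-1.    -0.016 -0.011  0.109]
 [ 0.013 -0.134 -0.991  1.043]
 [ 0.     0.     0.     1.   ]] 443.58749042107235 0.03550358194241317
[[-0.993 -0.051  0.11   0.446]
 [-0.12   0.55  -0.827  1.218]
 [-0.019 -0.834 -0.552  0.924]
 [ 0.     0.     0.     1.   ]] 592.7097097020926 -0.10853058460566137
```

View pics/t0.png

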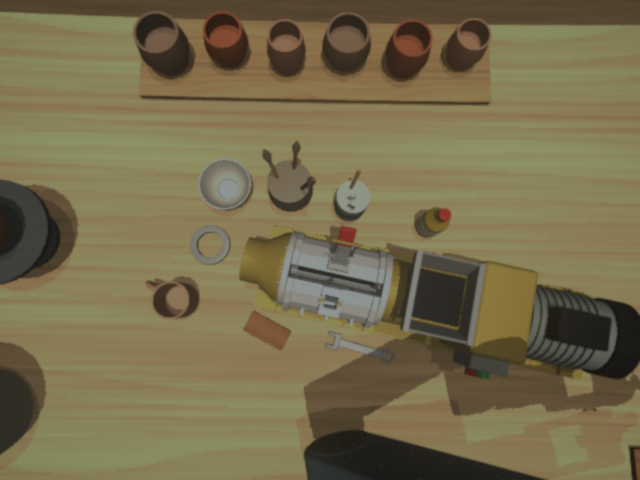

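View pics/s0.png

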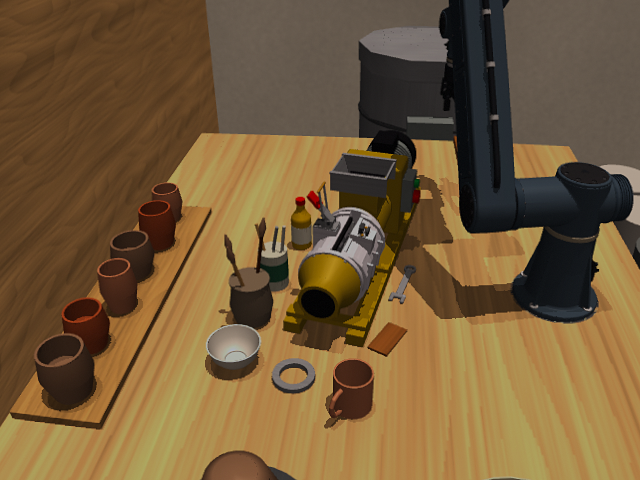

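```bash
python3 -c "
import cv2,numpy as np
a=cv2.imread('pics/t0.png')[215:335,270:410];b=cv2.imread('pics/s0.png')[170:290,290:400]
z=lambda i,k:cv2.resize(i,None,fx=k,fy=k,interpolation=cv2.INTER_CUBIC)
a=z(a,3.2*1.0);b=z(b,3.2)
cv2.imwrite('pics/c0.png',cv2.convertScaleAbs(np.hstack([a,b]),alpha=1.6))
print(a.shape,b.shape)"
```

```text
(384, 448, 3) (384, 352, 3)
```

View pics/c0.png

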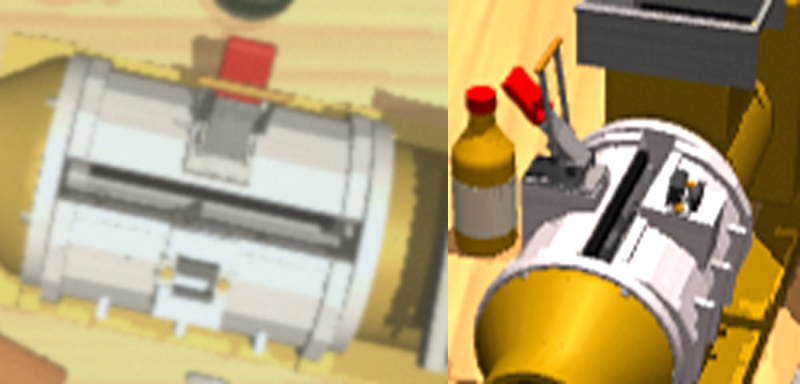

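```bash
python3 -c "
from h import *
np.set_printoptions(precision=4,suppress=True)
a=load('t0');b=load('s0')
P=lambda x,y:(270+x/3.2-.3,215+y/3.2-.3)
Q=lambda x,y:(290+(x-448)/3.2-.3,170+y/3.2-.3)
for n,(p,q) in dict(pin=((243,87),(549,56)),bolt1=((168,272),(683,207)),bolt2=((222,284),(686,175))).items():
  print(n,tri([(a,*P(*p)),(b,*Q(*q))]),pt(a,*P(*p)),pt(b,*Q(*q)))
for p in [(187,172),(247,183),(155,312),(215,322),(75,160),(350,222),(195,160),(240,168),(240,85)]: print(p,pt(a,*P(*p)))
print(cam('wrist')['W'])
"
```

```text
pin [0.5817 0.048  0.3003] [0.5828 0.0483 0.3027] [0.5799 0.0511 0.3018]
bolt1 [0.4841 0.0835 0.203 ] [0.486  0.0836 0.2046] [0.4826 0.07   0.1944]
bolt2 [0.4807 0.0524 0.2106] [0.4795 0.0521 0.2058] [0.4817 0.0539 0.2115]
(187, 172) [0.5452 0.0728 0.197 ]
(247, 183) [0.539  0.0373 0.2008]
(155, 312) [0.4626 0.0908 0.197 ]
(215, 322) [0.4573 0.0554 0.1963]
(75, 160) [0.5522 0.14   0.1868]
(350, 222) [ 0.5175 -0.0261  0.186 ]
(195, 160) [0.5515 0.0687 0.2092]
(240, 168) [0.5472 0.0421 0.2087]
(240, 85) [0.5836 0.05   0.3043]
[[ 0.38   -0.8855 -0.2674  0.3046]
 [-0.925  -0.3641 -0.1087 -0.5501]
 [-0.0011  0.2886 -0.9574  0.3741]
 [ 0.      0.      0.      1.    ]]
```

```bash
python3 -m inch '[[0,0,-60,0,0,0,0],[50,-45,-120,0,0,5,0],[100,-95,-147,0,0,10,0],[140,-140,-147,0,0,15,0],[180,-185,-147,0,0,20,0],[225,-225,-147,0,0,25,0],[270,-265,-147,0,0,30,0],[310,-300,-147,0,0,33.4,0],[350,-335,-147,0,0,33.4,0],[390,-375,-147,0,0,33.4,0]]'; python3 -c "
from h import *
st()"
```

```text
clock: 1.4
tcp_pos: [0.4553, -0.0834, 0.4509]
eef_rot: [0.0, 0.995, -0.097, 0.0]
contact_force: [0.1, 0.1, -0.5]
width: 0.0001
{'clock': 1.4, 'joint_positions': [-0.4233, 0.1429, 1.6047, -0.0001, 1.3935, 1.3408], 'tcp_pos': [0.4553, -0.0834, 0.4509], 'eef_rot': [0.0001, 0.9953, -0.0965, 0.0002], 'contact_force': [0.0967, 0.1141, -0.4729], 'width': 0.0001}
```

```bash
python3 -m inch '[[20,-60,0,0,0,0,0],[47,-115,0,0,0,0,0],[47,-125,0,0,0,0,0],[47,-125,0,0,0,0,0]]' && python3 -c "
from h import *
save('wrist','w1');st()" && python3 -m inch '[[0,-60,0,0,0,0,0],[0,-60,0,0,0,0,0],[0,-60,0,0,0,0,0]]'; python3 -c "
from h import *
save('wrist','w2');st()
a=cv2.imread('pics/w1.png');b=cv2.imread('pics/w2.png')
cv2.imwrite('pics/w12.png',np.hstack([a[:,120:520],b[:,120:520]]))
"
```

```text
clock: 1.9
tcp_pos: [0.5244, 0.0287, 0.4504]
eef_rot: [0.0, 0.995, -0.096, -0.001]
contact_force: [0.3, -1.1, -0.3]
width: 0.0003
{'clock': 1.95, 'joint_positions': [-0.1596, 0.2449, 1.4723, -0.0008, 1.4258, 1.6044], 'tcp_pos': [0.5242, 0.0278, 0.4505], 'eef_rot': [0.0004, 0.9953, -0.0964, -0.0007], 'contact_force': [0.0064, -0.663, 0.6392], 'width': 0.0004}
clock: 2.33
tcp_pos: [0.5359, 0.0857, 0.451]
eef_rot: [0.001, 0.995, -0.097, -0.0]
contact_force: [-0.0, 0.0, 0.3]
width: -0.0003
{'clock': 2.375, 'joint_positions': [-0.0474, 0.2729, 1.4319, -0.0009, 1.4372, 1.7187], 'tcp_pos': [0.536, 0.0855, 0.451], 'eef_rot': [0.0004, 0.9952, -0.0974, -0.0001], 'contact_force': [-0.119, -0.554, -0.5343], 'width': 0.0001}
```

View pics/w12.png

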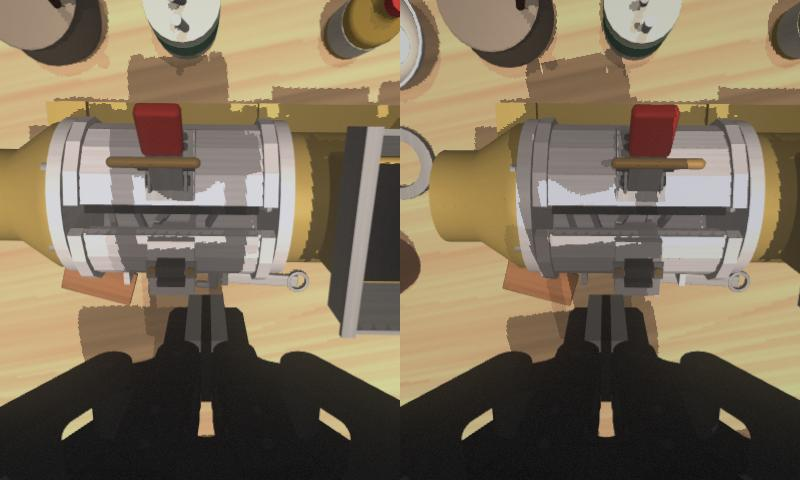

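```bash
python3 -c "
import cv2,numpy as np
a=cv2.imread('pics/w1.png')[145:305,215:335];b=cv2.imread('pics/w2.png')[145:305,320:440]
i=np.hstack([a,b]);i=cv2.resize(i,None,fx=3.3,fy=3.3,interpolation=cv2.INTER_CUBIC)
cv2.imwrite('pics/c1.png',cv2.convertScaleAbs(i,alpha=1.5));print(i.shape)"
```

```text
(528, 792, 3)
```

View pics/c1.png

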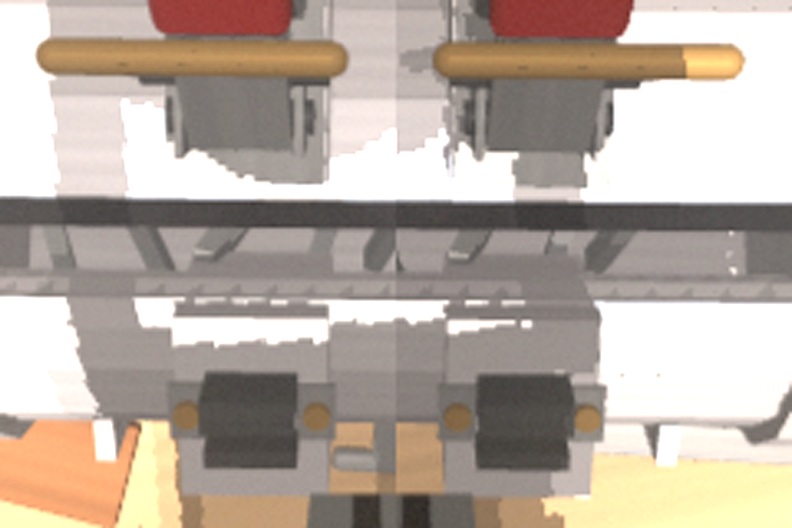

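```bash
python3 -c "
from h import *
np.set_printoptions(precision=4,suppress=True)
a=load('w1');b=load('w2')
A=lambda x,y:(215+x/3.3-.35,145+y/3.3-.35)
B=lambda x,y:(320+(x-396)/3.3-.35,145+y/3.3-.35)
D=dict(pinL=((38,55),(435,60)),pinR=((348,58),(745,62)),pin=((193,56.5),(590,61)),boltL=((185,415),(457,415)),boltR=((316,415),(587,417)),hookL=((204,373),(478,374)),hookR=((297,373),(570,374)),heelL=((205,467),(477,469)),heelR=((297,467),(569,469)),
 lugOL=((180,493),(443,493)),lugOR=((328,493),(590,493)),lugIL=((175,316),(447,317)),lugIR=((328,316),(599,317)),seamg=((30,200),(430,200)),)
yaw=-.1937;ex=np.array([np.cos(yaw),np.sin(yaw),0]);ey=np.array([-np.sin(yaw),np.cos(yaw),0])
for n,(p,q) in D.items():
  t=tri([(a,*A(*p)),(b,*B(*q))]);d=pt(a,*A(*p));print(n,t,'dep',d,'local tri',t@ex,t@ey,'dep',d@ex,d@ey)
print('fixed seam edge'); 
for p in [(20,195),(380,195),(20,300),(380,295),(190,385),(290,385),(250,420),(250,450),(250,350),(200,350),(230,480),(250,170),(310,170)]:
  d=pt(a,*A(*p));print(p,d,d@ex,d@ey)
"
```

```text
pinL [0.5867 0.0716 0.3017] dep [0.5869 0.0709 0.3046] local tri 0.5619679878580383 0.18321726868923638 dep 0.5623265889810829 0.1825084060136551
pinR [0.5765 0.0209 0.3028] dep [0.5659 0.0245 0.1803] local tri 0.5616830273650469 0.1314973858365944 dep 0.5505570741118138 0.13299064393727644
pin [0.5816 0.0462 0.3023] dep [0.5819 0.0457 0.3057] local tri 0.5618392927005206 0.15730622007066436 dep 0.5622571591846147 0.156868902186944
boltL [0.4862 0.0835 0.2043] dep [0.4867 0.0831 0.2067] local tri 0.46103155768225224 0.17553262398287453 dep 0.46165823246828097 0.1751972938993057
boltR [0.479  0.05   0.2035] dep [0.4798 0.0498 0.2055] local tri 0.460419957588378 0.14129008067839285 dep 0.46125096235907714 0.14121003744309896
hookL [0.4964 0.076  0.2043] dep [0.4956 0.0765 0.2019] local tri 0.47252143224577736 0.17017291545926058 dep 0.47156306645640356 0.17048862678369284
hookR [0.4915 0.0525 0.2033] dep [0.4906 0.0528 0.2009] local tri 0.47215979779572326 0.14613197260612082 dep 0.4712500387847319 0.14626100002201348
heelL [0.4721 0.0809 0.2082] dep [0.4728 0.0806 0.21  ] local tri 0.
[... 1223 characters left out ...]
191 ] 0.4897468423438527 0.12449240667481397
(190, 385) [0.4936 0.0805 0.2036] 0.4688425641725866 0.17402368797368706
(290, 385) [0.4908 0.0541 0.21  ] 0.4711539906298895 0.1475955111173162
(250, 420) [0.4861 0.065  0.2176] 0.46451497761360994 0.15732194113001993
(250, 450) [0.4757 0.0678 0.2113] 0.4537815891182239 0.15811391195953145
(250, 350) [0.4996 0.0633 0.2026] 0.47811045866521673 0.15826854163721313
(200, 350) [0.5017 0.0763 0.2012] 0.4776354334448664 0.1714099338470618
(230, 480) [0.4632 0.0773 0.1983] 0.43964169166942624 0.16497022727867508
(250, 170) [0.5466 0.0524 0.2087] 0.5262568880178514 0.15659746034112218
(310, 170) [0.5438 0.038  0.2086] 0.5262664014659718 0.141970798601783
```

```bash
python3 -m inch '[[-60,15,0,0,0,0,0],[-111,29,20,0,0,0,0],[-111,29,80,0,0,0,0],[-111,29,140,0,0,0,0],[-111,29,195,0,0,0,0],[-111,29,206,0,0,0,0],[-106,29,206,0,0,0,0],[-101,29,206,0,0,0,0],[-101,29,206,0,0,0,0]]'; python3 -c "
from h import *
st()"
```

```text
clock: 3.5
tcp_pos: [0.4335, 0.0779, 0.2467]
eef_rot: [-0.0, 0.995, -0.097, 0.003]
contact_force: [-0.4, 1.2, 0.5]
width: -0.0001
{'clock': 3.5, 'joint_positions': [-0.077, 0.3762, 1.9438, -0.0, 0.8165, 1.6871], 'tcp_pos': [0.4335, 0.0779, 0.2467], 'eef_rot': [-0.0, 0.9953, -0.0965, 0.0025], 'contact_force': [-0.4162, 1.1596, 0.4752], 'width': -0.0001}
```

```bash
python3 -m inch '[[5,0,0,0,0,0,0],[9,0,0,0,0,0,0],[11,0,0,0,0,0,0],[13,0,0,0,0,0,0],[15,0,0,0,0,0,0],[17,0,-1,0,0,0,0]]';  python3 -m inch '[[2,0,-1,0,0,0,0],[4,0,-2,0,0,0,0],[6,0,-3,0,0,0,0]]'; python3 -m inch '[[2,0,-1,0,0,0,0],[4,0,-2,0,0,0,0],[4,0,-2,0,0,0,0]]'
```

```text
clock: 4.25
tcp_pos: [0.4475, 0.075, 0.2455]
eef_rot: [-0.0, 0.995, -0.096, -0.002]
contact_force: [-2.2, -0.0, -1.4]
width: 0.0005
clock: 4.62
tcp_pos: [0.4517, 0.0741, 0.248]
eef_rot: [-0.0, 0.995, -0.096, -0.004]
contact_force: [-4.2, 1.3, -2.6]
width: 0.0
clock: 5.0
tcp_pos: [0.4562, 0.0732, 0.2502]
eef_rot: [-0.0, 0.995, -0.096, -0.003]
contact_force: [-4.8, 1.2, -1.7]
width: 0.0002
```

```bash
python3 -m inch '[[2,0,-1,0,0,0,0],[4,0,-2,0,0,0,0],[6,0,-3,0,0,0,0],[6,0,-3,0,0,0,0]]';  python3 -m inch '[[1,0,0,0,0,0,0],[2,0,-1,0,0,0,0],[3,0,-1,0,0,0,0],[3,0,-1,0,0,0,0]]'; python3 -m inch '[[1,0,0,0,0,0,0],[2,0,0,0,0,0,0],[2,0,0,0,0,0,0]]'
```

```text
clock: 5.5
tcp_pos: [0.4641, 0.0717, 0.2539]
eef_rot: [0.0, 0.995, -0.096, -0.0]
contact_force: [-3.8, 0.6, -3.2]
width: -0.0002
clock: 6.0
tcp_pos: [0.4663, 0.0714, 0.2551]
eef_rot: [-0.0, 0.995, -0.096, -0.001]
contact_force: [-6.6, 0.8, 0.5]
width: -0.0005
clock: 6.38
tcp_pos: [0.4668, 0.0713, 0.2551]
eef_rot: [-0.0, 0.995, -0.096, -0.003]
contact_force: [-9.1, 1.9, 3.9]
width: 0.0004
```

```bash
python3 -m inch '[[1,0,0,0,0,0,0],[2,0,0,0,0,0,0],[3,0,0,0,0,0,0],[3,0,0,0,0,0,0]]'
```

```text
clock: 6.88
tcp_pos: [0.4674, 0.0711, 0.2552]
eef_rot: [-0.0, 0.995, -0.096, -0.006]
contact_force: [-15.2, 2.7, 10.5]
width: -0.0003
```

```bash
python3 -m inch '[[-15,0,0,0,0,0,0],[-35,0,-10,0,0,0,0],[-35,0,-70,0,0,0,0],[-10,0,-130,0,0,0,0],[40,10,-180,0,0,0,0],[90,25,-195,0,0,0,1],[100,30,-195,0,0,0,1],[100,30,-195,0,0,0,1],[100,30,-195,0,0,0,1]]' && python3 -c "
from h import *
save('wrist','w3');st()" && python3 -m inch '[[0,-60,0,0,0,0,1],[0,-60,0,0,0,0,1],[0,-60,0,0,0,0,1],[0,-60,0,0,0,0,1]]'; python3 -c "
from h import *
c=save('wrist','w4');st();d=load('w3')
ex=np.array([np.cos(.1937),-np.sin(.1937),0]);ey=np.array([-ex[1],ex[0],0]);o=.512*ex+.158*ey
for k in (d,c): print([proj(k,o+x*ex+[0,0,z]).round() for x,z in((-34,.214*1),)] if 0 else proj(k,o-.03*ex+[0,0,.214]).round(),proj(k,o+.05*ex+[0,0,.302]).round())
"
```

```text
clock: 8.0
tcp_pos: [0.5633, 0.0222, 0.4492]
eef_rot: [-0.0, 0.995, -0.096, -0.001]
contact_force: [0.1, 0.1, -0.2]
width: 0.0724
{'clock': 8.05, 'joint_positions': [-0.1587, 0.3078, 1.3857, 0.0003, 1.4495, 1.6046], 'tcp_pos': [0.5632, 0.0223, 0.4493], 'eef_rot': [-0.0002, 0.9954, -0.0961, -0.0007], 'contact_force': [-0.0261, 0.6228, -0.7043], 'width': 0.0792}
clock: 8.55
tcp_pos: [0.5754, 0.0799, 0.4499]
eef_rot: [0.0, 0.995, -0.097, -0.0]
contact_force: [0.4, -0.9, 0.5]
width: 0.0856
{'clock': 8.6, 'joint_positions': [-0.0545, 0.3348, 1.3437, -0.0003, 1.4633, 1.7105], 'tcp_pos': [0.5755, 0.0797, 0.4499], 'eef_rot': [0.0002, 0.9953, -0.0969, -0.0001], 'contact_force': [-0.6817, 0.3173, -0.0664], 'width': 0.0857}
[292. 295.] [276. 232.]
[361. 296.] [378. 233.]
```

```bash
python3 -c "
import cv2,numpy as np
a=cv2.imread('pics/w3.png')[195:345,225:345];b=cv2.imread('pics/w4.png')[195:345,310:430]
i=np.hstack([a,b]);i=cv2.resize(i,None,fx=3.3,fy=3.3,interpolation=cv2.INTER_CUBIC)
cv2.imwrite('pics/c2.png',cv2.convertScaleAbs(i,alpha=1.7));print(i.shape)"
```

```text
(495, 792, 3)
```

View pics/c2.png

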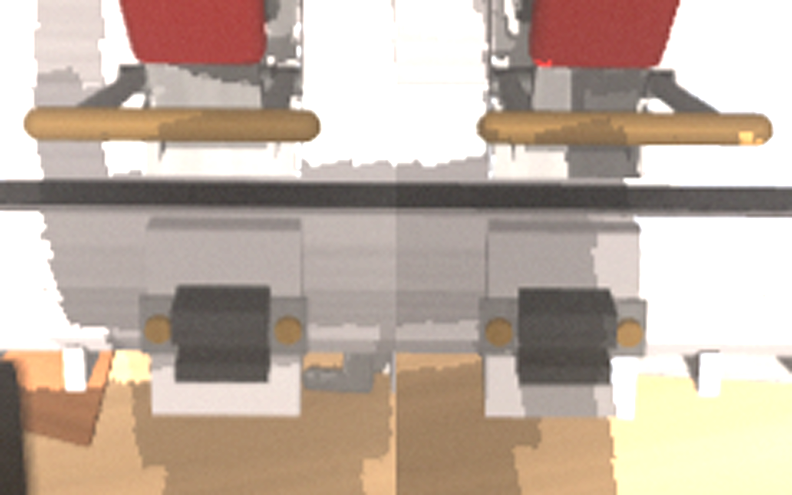

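```bash
python3 -c "
from h import *
np.set_printoptions(precision=1,suppress=True)
a=load('w3');b=load('w4')
A=lambda x,y:(225+x/3.3-.35,195+y/3.3-.35)
B=lambda x,y:(310+(x-396)/3.3-.35,195+y/3.3-.35)
ex=np.array([np.cos(.1937),-np.sin(.1937),0]);ey=np.array([-ex[1],ex[0],0])
L=lambda p:np.array([(p@ex-.512)*1e3,(p@ey-.158)*1e3,p[2]*1e3])
def atz(c,u,v,z):
  p=pt(c,u,v,1.);o=c['W'][:3,3];return o+(p-o)*(z-o[2])/(p-o)[2]
D=dict(pin=((172.5,124.5),(625,128.5),.302),boltL=((157,329),(498,331),.208),boltR=((288,329),(629,332),.208),postL=((173,287),(518,289),.205),blockbot=((176,347),(521,346),.2225),heelL=((176,381),(520,383),.217),lugOL=((152,415),(485,417),.205),lugIL=((148,222),(487,223),.205))
for n,(p,q,z) in D.items():
  t=tri([(a,*A(*p)),(b,*B(*q))]);print(n,L(t),'dep',L(pt(a,*A(*p))),L(pt(b,*B(*q))),'atz',L(atz(a,*A(*p),z)),L(atz(b,*B(*q),z)))
for y in range(280,420,6): print(y,L(pt(a,*A(225,y))),L(pt(b,*B(565,y))))
"
```

```text
pin [ 49.8  -0.4 302.9] dep [ 50.6  -0.7 305.9] [ 50.6   0.1 305.9] atz [ 49.5  -0.2 302. ] [ 49.6  -0.5 302. ]
boltL [-30.8  17.5 210.2] dep [-30.7  17.4 210.7] [-29.9  17.6 212. ] atz [-32.   17.8 208. ] [-31.7  17.4 208. ]
boltR [-30.7 -16.7 210.8] dep [-30.8 -16.7 210.4] [-30.5 -16.6 211.4] atz [-31.9 -16.6 208. ] [-32.  -17.1 208. ]
postL [-18.   12.6 212.7] dep [-20.8  13.4 206.3] [-20.5  12.2 206.4] atz [-21.3  13.6 205. ] [-21.1  12.1 205. ]
blockbot [-32.4  11.8 217. ] dep [-37.1  13.  208. ] [-29.1  12.2 223. ] atz [-30.3  11.1 222.5] [-29.3  12.2 222.5]
heelL [-41.8  12.  218.2] dep [-42.2  12.1 217.7] [-47.8  11.3 206.1] atz [-42.5  12.2 217. ] [-42.3  11.9 217. ]
lugOL [-58.4  20.5 205.3] dep [-168.    52.4   -0. ] [-167.8   13.9    0.1] atz [-58.7  20.6 205. ] [-58.5  20.5 205. ]
lugIL [ -4.9  20.3 199.4] dep [ -6.3  20.8 196.3] [ -5.7  20.2 196.3] atz [ -3.2  19.4 205. ] [ -2.6  20.5 205. ]
280 [-19.5  -0.1 204.7] [-17.9  -0.  206.4]
286 [-20.4  -0.2 206.6] [-20.   -0.2 205.5]
292 [-20.1  -0.6 211.3] [-20.3   0.1 208.8]
298 [-20.2  -0.9 215.1] [-19.7   0.6 214.2]
304 [
[... 180 characters left out ...]
8  -1.4 223.1] [-24.1   1.3 223. ]
334 [-26.2  -1.4 223.8] [-25.8   1.2 222.9]
340 [-28.4  -1.3 222.5] [-27.5   1.2 222.8]
346 [-37.9   0.3 205.7] [-28.8   1.2 223.5]
352 [-37.6  -0.1 210.1] [-37.3  -0.3 209.1]
358 [-37.2  -0.4 214.5] [-36.7   0.1 214. ]
364 [-36.9  -0.8 218.6] [-36.7   0.4 217.5]
370 [-38.6  -0.7 218.7] [-38.    0.5 218.2]
376 [-40.4  -0.7 218.4] [-39.5   0.5 218.7]
382 [-42.2  -0.6 218.1] [-42.    0.3 217.1]
388 [-50.6   0.6 204.9] [-49.5  -0.9 205.6]
394 [-51.8   0.6 206.2] [-50.5  -0.8 207.1]
400 [-53.    0.5 207.2] [-52.9  -1.  206. ]
406 [-55.9   0.8 205.1] [-54.6  -1.  206.2]
412 [-57.8   0.8 204.9] [-56.8  -1.1 205.4]
418 [-168.7   19.6    1.4] [-167.5  -21.8    1.5]
```

```bash
python3 -m inch '[[12.5,31,20,0,0,0,1],[12.5,31,70,0,0,0,1],[12.5,31,98,0,0,0,1],[12.5,31,98,0,0,0,1],[12.5,31,98,0,0,0,0.7],[12.5,31,98,0,0,0,0.5],[12.5,31,98,0,0,0,0.5],[12.5,31,98,0,0,0,0.5],[12.5,31,98,0,0,0,0.5]]'; python3 -c "
from h import *
save('wrist','w5');st()"
```

```text
clock: 9.72
tcp_pos: [0.5823, 0.0475, 0.3524]
eef_rot: [0.0, 0.995, -0.096, 0.0]
contact_force: [-0.1, -1.7, 2.0]
width: 0.0461
{'clock': 9.775, 'joint_positions': [-0.1096, 0.42, 1.4806, -0.0005, 1.2406, 1.6545], 'tcp_pos': [0.5822, 0.0475, 0.3522], 'eef_rot': [0.0002, 0.9953, -0.0964, 0.0002], 'contact_force': [-0.3994, -1.8298, 2.5302], 'width': 0.0464}
```

View pics/w5.png

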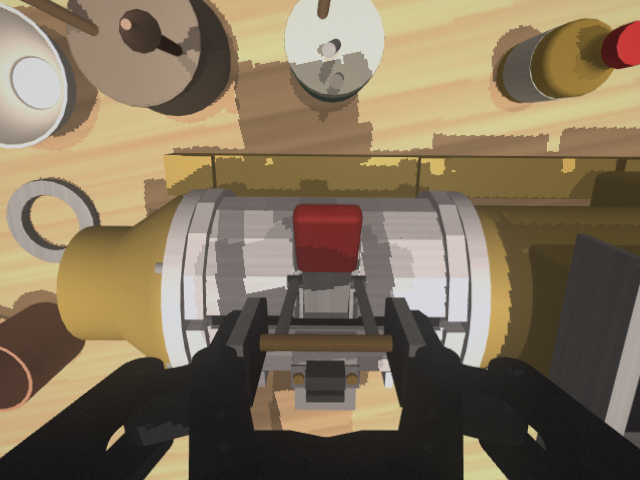

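```bash
python3 -c "
import cv2
from h import *
np.set_printoptions(precision=1,suppress=True)
a=load('w5')
ex=np.array([np.cos(.1937),-np.sin(.1937),0]);ey=np.array([-ex[1],ex[0],0])
L=lambda p:np.array([(p@ex-.512)*1e3,(p@ey-.158)*1e3,p[2]*1e3])
for v in (336,340,344,348): print(v,[L(pt(a,u,v)) for u in (250,258,264,275,325,380,390,396,405)])
i=cv2.resize(a['p'][290:420,220:430,::-1],None,fx=3.8,fy=3.8,interpolation=cv2.INTER_CUBIC);cv2.imwrite('pics/c5.png',cv2.convertScaleAbs(i,alpha=2.2))
print(L(np.array([.5822,.0475,.3522])))"
```

```text
336 [array([ 60.8,  23.3, 316.4]), array([ 53.9,  23.2, 304.4]), array([ 51.8,  21.8, 300.8]), array([ 52. ,  17.9, 301.1]), array([ 52.1,   0.3, 301.4]), array([ 52.1, -19. , 301.2]), array([ 51.4, -22.7, 300.1]), array([ 56.9, -22.9, 309.6]), array([ 60.4, -24.5, 315.6])]
340 [array([ 59.9,  23.3, 317.1]), array([ 52.4,  23.3, 304.5]), array([ 51.5,  21.5, 302.9]), array([ 51.4,  17.7, 302.8]), array([ 50.8,   0.3, 301.8]), array([ 51.6, -18.8, 303.1]), array([ 51.6, -22.2, 303.1]), array([ 54.7, -23.2, 308.4]), array([ 60.5, -24. , 318.2])]
344 [array([ 57.9,  23.6, 316.1]), array([ 51.1,  23.3, 304.9]), array([ 49.7,  21.6, 302.6]), array([ 49.6,  17.8, 302.4]), array([ 49.7,   0.3, 302.5]), array([ 49.7, -18.9, 302.5]), array([ 49.9, -22.3, 302.9]), array([ 54.7, -22.8, 310.9]), array([ 60.6, -23.5, 320.6])]
348 [array([ 57.6,  23.2, 317.9]), array([ 49.7,  23.3, 305.1]), array([ 48.1,  21.7, 302.5]), array([ 48.5,  17.7, 303.2]), array([ 48. ,   0.3, 302.4]), array([ 49.1, -18.7, 304.1]), array([ 48.6, -22.3, 303.4]), array([ 52.4, -23.2, 309.5]), array([ 59.4, -23.5, 320.8])]
[ 50.2   0.7 352.2]
```

View pics/c5.png

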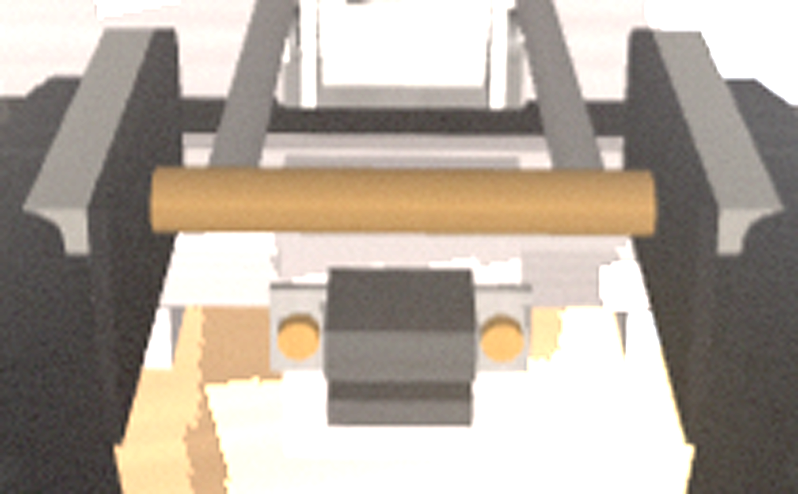

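```bash
python3 -m inch '[[-2,0,3,0,0,0,0.4],[-8,0,5,0,0,0,0.4],[-20,0,4,0,0,0,0.4],[-35,0,6.5,0,0,0,0.4],[-50,0,11,0,0,0,0.4],[-63,0,18,0,0,0,0.4],[-74,0,29,0,0,0,0.4],[-82,0,44,0,0,0,0.4],[-83,0,58,0,0,0,0.4],[-83,0,60,0,0,0,0.4]]'; python3 -c "
from h import *
ex=np.array([np.cos(.1937),-np.sin(.1937),0]);ey=np.array([-ex[1],ex[0],0])
np.set_printoptions(precision=1,suppress=True)
L=lambda p:np.array([(p@ex-.512)*1e3,(p@ey-.158)*1e3,p[2]*1e3])
a=save('wrist','w6');st();print(L(np.array(readout.observe()['tcp_pos'])))
for v in (336,340,344,348): print(v,[L(pt(a,u,v)) for u in (264,325,390)])
"
```

```text
clock: 11.02
tcp_pos: [0.4987, 0.0643, 0.2905]
eef_rot: [-0.0, 0.995, -0.096, -0.003]
contact_force: [-2.7, 0.4, 0.3]
width: 0.0463
{'clock': 11.075, 'joint_positions': [-0.0949, 0.3842, 1.7457, 0.001, 1.017, 1.6686], 'tcp_pos': [0.4991, 0.0642, 0.2908], 'eef_rot': [-0.0004, 0.9953, -0.0964, -0.0026], 'contact_force': [-3.4888, 0.477, -0.0568], 'width': 0.0463}
[-34.6   1.1 290.8]
336 [array([-33.7,  22.2, 239.1]), array([-34.2,   0.7, 238.2]), array([-33.9, -22.2, 238.7])]
340 [array([-34.7,  22.1, 240.2]), array([-34.3,   0.7, 240.7]), array([-35. , -22.1, 239.7])]
344 [array([-35.7,  22. , 241.1]), array([-35.7,   0.7, 241. ]), array([-35.2, -21.7, 241.9])]
348 [array([-36.9,  21.9, 241.7]), array([-37.5,   0.7, 240.8]), array([-37.3, -22. , 241.1])]
```

View pics/w6.png

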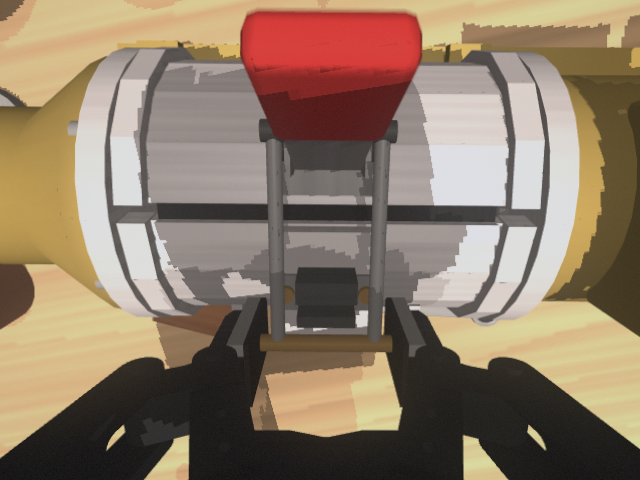

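```bash
python3 -m inch '[[0,0,0,0,0,0,0.4],[0,0,0,0,0,0,0.4]]'; python3 -c "
from h import *
ex=np.array([np.cos(.1937),-np.sin(.1937),0]);ey=np.array([-ex[1],ex[0],0])
np.set_printoptions(precision=1,suppress=True)
L=lambda p:np.array([(p@ex-.512)*1e3,(p@ey-.158)*1e3,p[2]*1e3])
a=cam('wrist');print(L(np.array(readout.observe()['tcp_pos'])))
for v in range(262,356,4): print(v,L(pt(a,312,v)),L(pt(a,340,v)))
"
```

```text
clock: 11.32
tcp_pos: [0.5008, 0.0638, 0.2922]
eef_rot: [-0.0, 0.995, -0.096, 0.0]
contact_force: [-0.9, 1.5, 1.2]
width: 0.0465
[-32.7   1.  292.3]
262 [-15.8   6.2 206.6] [-16.3  -5.7 205.1]
266 [-17.9   6.3 205.6] [-17.7  -5.7 206.4]
270 [-20.    6.3 205. ] [-20.   -5.8 205.1]
274 [-20.7   6.2 208. ] [-20.6  -5.7 208.1]
278 [-20.    6.  214.3] [-20.   -5.4 214.2]
282 [-20.4   5.9 217.5] [-20.2  -5.3 217.9]
286 [-19.8   5.7 222.9] [-20.4  -5.2 221.6]
290 [-21.4   5.7 223.2] [-21.4  -5.1 223.1]
294 [-23.1   5.7 223.1] [-22.7  -5.1 224. ]
298 [-24.7   5.7 223.3] [-24.8  -5.2 223.1]
302 [-25.9   5.7 224.3] [-25.9  -5.1 224.4]
306 [-28.4   5.8 222.7] [-28.3  -5.2 223. ]
310 [-37.1   6.3 208.8] [-37.   -5.8 208.9]
314 [-37.    6.2 212.7] [-36.7  -5.7 213.4]
318 [-38.    6.2 214.4] [-37.   -5.5 216.4]
322 [-38.   6. 218.] [-38.2  -5.5 217.6]
326 [-39.8   6.1 217.9] [-40.2  -5.6 217.3]
330 [-41.3   6.1 218.6] [-41.6  -5.5 218.2]
334 [-30.8   5.2 240.2] [-30.8  -4.6 240.1]
338 [-31.3   5.2 242. ] [-31.3  -4.6 241.9]
342 [-32.1   5.2 243.3] [-32.6  -4.6 242.4]
346 [-33.6   5.2 243.4] [-34.7  -4.6 241.7]
350 [-35.8   5.2 242.3] [-35.7  -4.6 242.5]
354 [-191.6   14.6    1.3] [-191.5  -14.9    1.4]
```

```bash
python3 -m inch '[[0,0,5,0,0,0,0.4],[0,0,9,0,0,0,0.4],[0,0,11,0,0,0,0.4],[0,0,13,0,0,0,0.4],[0,0,13,0,0,0,0.4]]';python3 -m inch '[[0,0,2,0,0,0,0.4],[0,0,4,0,0,0,0.4],[0,0,4,0,0,0,0.4]]'; python3 -c "
from h import *
ex=np.array([np.cos(.1937),-np.sin(.1937),0]);ey=np.array([-ex[1],ex[0],0])
L=lambda p:np.array([(p@ex-.512)*1e3,(p@ey-.158)*1e3,p[2]*1e3])
print(L(np.array(readout.observe()['tcp_pos'])))"
```

```text
clock: 12.0
tcp_pos: [0.5013, 0.0636, 0.2789]
eef_rot: [-0.0, 0.995, -0.096, 0.001]
contact_force: [-0.4, 1.2, -0.7]
width: 0.0465
clock: 12.38
tcp_pos: [0.5016, 0.0635, 0.2751]
eef_rot: [-0.0, 0.995, -0.096, 0.001]
contact_force: [2.0, 1.2, -0.3]
width: 0.0459
[-32.03463376   0.86034369 275.08946246]
```

```bash
python3 -m inch '[[-0.6,0,1,0,0,0,0.4],[-0.6,0,3,0,0,0,0.4],[-0.6,0,4,0,0,0,0.4],[-0.6,0,4,0,0,0,0.4]]';python3 -m inch '[[0,0,2,0,0,0,0.4],[0,0,3,0,0,0,0.4],[0,0,3,0,0,0,0.4]]'; python3 -c "
from h import *
ex=np.array([np.cos(.1937),-np.sin(.1937),0]);ey=np.array([-ex[1],ex[0],0])
L=lambda p:np.array([(p@ex-.512)*1e3,(p@ey-.158)*1e3,p[2]*1e3])
print(L(np.array(readout.observe()['tcp_pos'])))"
```

```text
clock: 12.88
tcp_pos: [0.5006, 0.0637, 0.271]
eef_rot: [-0.0, 0.995, -0.096, 0.0]
contact_force: [4.2, 0.3, 0.8]
width: 0.0462
clock: 13.25
tcp_pos: [0.5004, 0.0637, 0.2679]
eef_rot: [-0.0, 0.995, -0.096, 0.0]
contact_force: [5.0, 0.4, 0.8]
width: 0.0464
[-33.20491811   0.83754719 267.88528851]
```

```bash
python3 -m inch '[[0.8,0,0,0,0,0,0.4],[1.2,0,1,0,0,0,0.4],[1.2,0,2,0,0,0,0.4],[1.2,0,2,0,0,0,0.4]]';python3 -m inch '[[0,0,1,0,0,0,0.4],[0,0,2,0,0,0,0.4],[0,0,2,0,0,0,0.4]]'; python3 -c "
from h import *
ex=np.array([np.cos(.1937),-np.sin(.1937),0]);ey=np.array([-ex[1],ex[0],0])
L=lambda p:np.array([(p@ex-.512)*1e3,(p@ey-.158)*1e3,p[2]*1e3])
print(L(np.array(readout.observe()['tcp_pos'])))"
```

```text
clock: 13.75
tcp_pos: [0.501, 0.0636, 0.2657]
eef_rot: [-0.0, 0.995, -0.096, -0.0]
contact_force: [3.3, 1.0, 0.7]
width: 0.0461
clock: 14.12
tcp_pos: [0.5014, 0.0635, 0.2639]
eef_rot: [-0.0, 0.995, -0.096, 0.0]
contact_force: [3.8, 0.3, 1.4]
width: 0.046
[-32.22881883   0.82375713 263.8569995 ]
```

```bash
python3 -m inch '[[1,0,0,0,0,0,0.4],[2,0,0,0,0,0,0.4],[2,0,0,0,0,0,0.4]]';python3 -m inch '[[1,0,0,0,0,0,0.4],[2,0,0,0,0,0,0.4],[2,0,0,0,0,0,0.4]]'; python3 -c "
from h import *
ex=np.array([np.cos(.1937),-np.sin(.1937),0]);ey=np.array([-ex[1],ex[0],0])
np.set_printoptions(precision=1,suppress=True)
L=lambda p:np.array([(p@ex-.512)*1e3,(p@ey-.158)*1e3,p[2]*1e3])
a=save('wrist','w7');print(L(np.array(readout.observe()['tcp_pos'])))
for v in range(290,356,4): print(v,L(pt(a,326,v)),L(pt(a,275,v)))"
```

```text
clock: 14.5
tcp_pos: [0.5019, 0.0634, 0.2633]
eef_rot: [-0.0, 0.995, -0.096, -0.002]
contact_force: [0.7, 1.9, -0.5]
width: 0.0462
clock: 14.88
tcp_pos: [0.5041, 0.0629, 0.2634]
eef_rot: [-0.0, 0.995, -0.096, -0.002]
contact_force: [-3.8, 2.9, -1.5]
width: 0.0462
[-29.2   0.8 263.5]
290 [-13.2   0.1 205.7] [ -5.9  16.  222.1]
294 [-14.9   0.1 205.4] [ -7.9  16.2 220.7]
298 [-15.9   0.1 206.5] [ -9.5  16.3 220.3]
302 [-17.4   0.1 206.6] [-10.7  16.3 220.7]
306 [-19.3   0.1 206.1] [-12.8  16.6 219.3]
310 [-20.3   0.1 207.1] [-14.6  16.7 218.5]
314 [-20.8   0.1 209.4] [-16.7  16.9 217.3]
318 [-20.7   0.1 212.4] [-17.6  16.9 218.3]
322 [-20.3   0.1 216. ] [-19.4  17.  217.7]
326 [-20.2   0.1 219. ] [-21.4  17.2 216.7]
330 [-20.5   0.1 221. ] [-23.6  17.4 215.4]
334 [-20.3   0.1 223.8] [-25.1  17.5 215.6]
338 [-22.3   0.1 222.9] [-27.6  17.8 213.9]
342 [-23.8   0.1 222.9] [-28.9  17.7 214.4]
346 [-24.7   0.1 223.8] [-30.9  17.9 213.8]
350 [-26.4   0.1 223.3] [-32.2  17.9 214.2]
354 [-27.2   0.1 224.4] [-37.9  18.9 207.8]
```

View pics/w7.png

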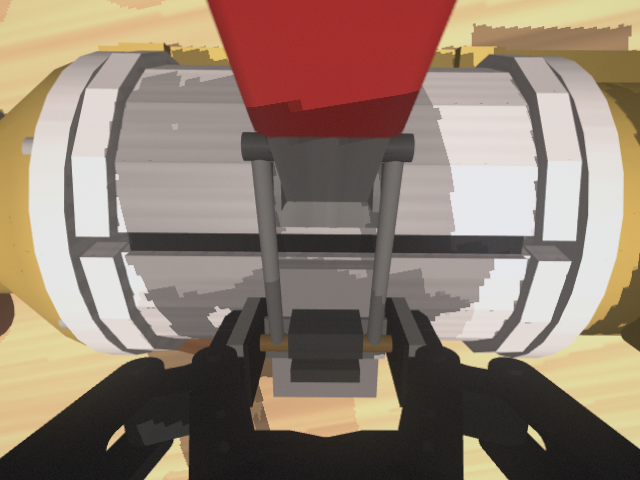

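```bash
python3 -m inch '[[-0.5,0,0,0,0,0,0.7],[-0.5,0,0,0,0,0,1],[-0.5,0,0,0,0,0,1],[-0.5,0,0,0,0,0,1],[-0.5,0,0,0,0,0,1],[-0.5,0,-20,0,0,0,1],[-0.5,0,-60,0,0,0,1],[-0.5,0,-110,0,0,0,1]]'; python3 -m inch '[[20,0,-30,0,0,0,0],[60,0,-45,0,0,0,0],[79,0,-45,0,0,0,0],[79,0,-45,0,0,0,0],[79,0,-45,0,0,0,0],[79,0,-45,0,0,0,0]]'; python3 -c "
from h import *
ex=np.array([np.cos(.1937),-np.sin(.1937),0]);ey=np.array([-ex[1],ex[0],0])
L=lambda p:np.array([(p@ex-.512)*1e3,(p@ey-.158)*1e3,p[2]*1e3])
np.set_printoptions(precision=1,suppress=True)
a=save('wrist','w8');print(L(np.array(readout.observe()['tcp_pos'])))
m=a['p'].astype(int);k=(m[:,:,0]>90)&(m[:,:,0]>3*m[:,:,1]);k[:,:180]=0;k[:,460:]=0
ys,xs=np.where(k);print(xs.min(),xs.max(),ys.min(),ys.max())
for v in range(ys.min(),ys.max()+1,6):
  u=xs[ys==v]; u=int(np.median(u)) if len(u) else 330; print(v,u,L(pt(a,u,v)))
"
```

```text
clock: 15.92
tcp_pos: [0.5042, 0.0628, 0.3741]
eef_rot: [0.0, 0.995, -0.096, -0.001]
contact_force: [0.5, -0.4, -0.7]
width: 0.0853
clock: 16.68
tcp_pos: [0.5812, 0.048, 0.4187]
eef_rot: [-0.0, 0.995, -0.096, -0.001]
contact_force: [-0.1, -0.2, 0.8]
width: -0.0002
[ 49.3   1.  418.8]Traceback (most recent call last):
  File "<string>", line 8, in <module>
    ys,xs=np.where(k);print(xs.min(),xs.max(),ys.min(),ys.max())
                            ~~~~~~^^
    return umr_minimum(a, axis, None, out, keepdims, initial, where)
ValueError: zero-size array to reduction operation minimum which has no identity
```

View pics/w8.png

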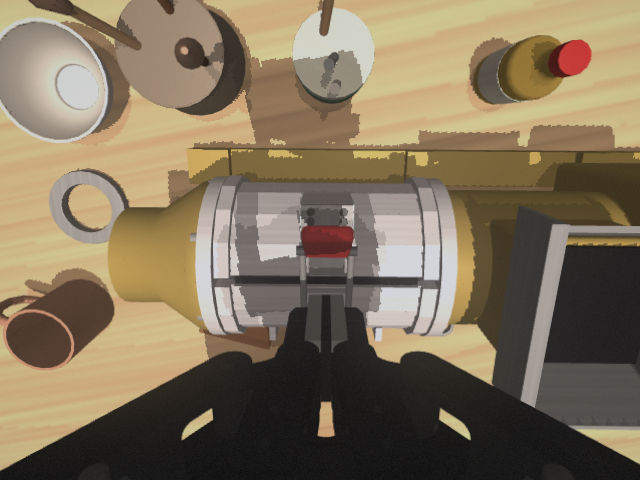

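```bash
python3 -c "
from h import *
ex=np.array([np.cos(.1937),-np.sin(.1937),0]);ey=np.array([-ex[1],ex[0],0])
L=lambda p:np.array([(p@ex-.512)*1e3,(p@ey-.158)*1e3,p[2]*1e3])
np.set_printoptions(precision=1,suppress=True)
a=load('w8')
for v in range(204,300,3): print(v,L(pt(a,327,v)),L(pt(a,302,v)),L(pt(a,350,v)),a['p'][v,327])
"
```

```text
204 [ 65.8  -0.7 205.7] [ 66.3  17.5 208.5] [ 66.1 -17.6 207. ] [81 75 72]
207 [ 64.3  -0.7 209.5] [ 64.2  17.5 208.7] [ 64.4 -17.4 209.7] [113 108 104]
210 [ 62.2  -0.7 210. ] [ 62.1  17.5 209.5] [ 61.9 -17.6 208.3] [87 83 80]
213 [ 59.7  -0.7 208.9] [ 59.8  17.5 209.2] [ 59.8 -17.6 209.1] [87 82 80]
216 [ 57.4  -0.7 208.4] [ 57.5  17.6 209. ] [ 58.  -17.5 210.9] [88 82 81]
219 [ 55.1  -0.8 208.5] [ 55.2  17.6 209. ] [ 55.  -17.7 208. ] [87 83 79]
222 [ 52.7  -0.8 207.8] [ 53.2  17.6 209.7] [ 53.1 -17.7 209.2] [87 83 79]
225 [ 50.6  -0.8 208.4] [ 50.8  17.7 209.5] [ 51.1 -17.6 210.6] [82 64 61]
228 [ 69.5  -0.4 289.2] [ 68.6  13.  285.8] [ 69.3 -12.6 288.7] [118  47  46]
231 [ 68.5  -0.4 291.6] [ 67.6  12.9 288.6] [ 67.7 -12.6 288.9] [128  47  44]
234 [ 66.8  -0.4 291.6] [ 66.4  12.8 290. ] [ 66.5 -12.5 290.6] [108  44  43]
237 [ 65.   -0.4 291.1] [ 64.8  12.8 290.4] [ 65.2 -12.5 291.7] [109  46  44]
240 [ 63.3  -0.4 290.7] [ 63.   12.9 289.6] [ 63.4 -12.5 291.2] [103  44  42]
243 [ 61.5  -0.4 290.4] [ 58.5  13.5 280.4] [ 61.  -12.7 288.7] [85 40 39]
246 [ 57.9  -0.4 284.3] [ 42.   
[... 632 characters left out ...]
3 -17.  230.2] [87 82 79]
273 [ 12.4  -0.8 207.9] [ 20.7  17.  229.2] [ 20.4 -17.1 228.4] [86 82 80]
276 [  3.1  -0.9 191. ] [ 17.8  17.2 227.7] [ 18.2 -17.2 228.8] [62 56 56]
279 [  0.6  -0.9 191.1] [ 15.   17.3 226.7] [ 15.3 -17.3 227.4] [39 37 35]
282 [ -2.7  -0.9 189.6] [ 12.3  17.4 225.8] [ 12.1 -17.5 225.1] [38 36 35]
285 [ -4.   -0.9 192.8] [  9.6  17.5 224.9] [  9.7 -17.5 225.1] [85 79 78]
288 [ -5.   -0.9 196.6] [  6.8  17.6 223.9] [  6.9 -17.7 224.2] [92 86 85]
291 [ -5.   -0.9 202.7] [  3.6  17.7 222. ] [  4.  -17.8 223. ] [89 83 81]
294 [ -5.9  -0.9 206.4] [  1.1  17.8 221.9] [  1.2 -17.9 222.2] [82 76 75]
297 [ 59.1  -0.1 353.1] [ -1.1  17.8 222.5] [ -2.1 -18.1 220.2] [40 37 37]
```

```bash
python3 -m inch '[[-14,1,5,0,0,0,0],[-14,1,35,0,0,0,0],[-14,1,61,0,0,0,0],[-14,1,61,0,0,0,0],[-14,1,61,0,0,0,0]]'; python3 -m inch '[[4,0,4,0,0,0,0],[8,0,8,0,0,0,0],[13,0,11,0,0,0,0],[18,0,13.5,0,0,0,0],[22,0,16.5,0,0,0,0],[25.6,0,19,0,0,0,0],[29,0,22.5,0,0,0,0],[32.5,0,26,0,0,0,0]]'; python3 -m inch '[[3.5,0,4,0,0,0,0],[6.5,0,7.5,0,0,0,0],[6.5,0,7.5,0,0,0,0]]'
```

```text
clock: 17.35
tcp_pos: [0.5687, 0.0494, 0.359]
eef_rot: [0.0, 0.995, -0.096, 0.001]
contact_force: [-1.0, -0.1, -0.4]
width: 0.0
clock: 18.35
tcp_pos: [0.6004, 0.043, 0.3317]
eef_rot: [0.0, 0.995, -0.096, -0.0]
contact_force: [-1.0, -0.0, 0.8]
width: -0.0
clock: 18.73
tcp_pos: [0.6069, 0.0419, 0.324]
eef_rot: [-0.0, 0.995, -0.096, 0.0]
contact_force: [0.6, 1.0, -0.2]
width: 0.0003
```

```bash
cat > q.py <<'E'
from h import *
ex=np.array([np.cos(.1937),-np.sin(.1937),0]);ey=np.array([-ex[1],ex[0],0])
L=lambda p:np.array([(p@ex-.512)*1e3,(p@ey-.158)*1e3,p[2]*1e3])
np.set_printoptions(precision=1,suppress=True)
import sys
a=save('wrist',sys.argv[1]);print(L(np.array(readout.observe()['tcp_pos'])))
m=a['p'].astype(int);k=(m[:,:,0]>60)&(m[:,:,0]>1.9*m[:,:,1])
ys,xs=np.where(k)
P=np.array([L(pt(a,u,v)) for u,v in zip(xs,ys)]);s=(abs(P[:,1])<17)&(P[:,2]>200);P=P[s]
print('red',len(P))
for x in range(int(P[:,0].min()),int(P[:,0].max())+1,4):
  q=P[abs(P[:,0]-x)<1]; print(x,np.median(q[:,2]) if len(q) else 0,end='; ')
print()
# bail legs: any points with 14<|y|<22, z>=210
V,U=np.mgrid[150:480:2,180:460:2];V=V.ravel();U=U.ravel()
A=np.array([L(pt(a,u,v)) for u,v in zip(U,V)])
for sg in(1,-1):
  s=(A[:,1]*sg>13)&(A[:,1]*sg<23)&(A[:,2]>209.5)&(A[:,2]<245)&(A[:,0]<50);q=A[s]
  print('leg',[(x,np.round(np.max(q[abs(q[:,0]-x)<2][:,2]),1)) for x in range(-40,50,6) if (abs(q[:,0]-x)<2).any()])
E
python3 q.py w9
```

```text
[ 75.5  -0.  324.2]
red 3524
74 245.77589749763837; 78 249.55171368174828; 82 251.41461587425738; 86 252.9974840839041; 90 254.69484545788572; 94 256.3456646663658; 98 257.483973379762; 102 253.45014406927308; 106 0; 110 0; 114 0; 118 0; 122 0; 126 0; 130 0; 134 0; 138 0; 142 0; 146 0; 
leg []
leg []
```

```bash
python3 -m inch '[[2,0,3,0,0,0,0],[4,0,5.5,0,0,0,0],[4,0,5.5,0,0,0,0]]';python3 -m inch '[[2,0,3,0,0,0,0],[4,0,6,0,0,0,0],[4,0,6,0,0,0,0]]'; python3 -m inch '[[2,0,2,0,0,0,0],[2,0,4,0,0,0,0],[2,0,4,0,0,0,0]]'
```

```text
clock: 19.15
tcp_pos: [0.6107, 0.0411, 0.3187]
eef_rot: [-0.0, 0.995, -0.096, 0.0]
contact_force: [-0.0, 0.0, -0.1]
width: -0.0001
clock: 19.52
tcp_pos: [0.6147, 0.0403, 0.3125]
eef_rot: [0.0, 0.995, -0.096, -0.0]
contact_force: [0.5, 0.3, 0.6]
width: 0.0002
clock: 19.9
tcp_pos: [0.6164, 0.04, 0.3087]
eef_rot: [0.0, 0.995, -0.096, -0.0]
contact_force: [-0.1, -0.2, -0.2]
width: 0.0005
```

```bash
python3 q.py w10
```

```text
[ 85.2  -0.1 308.8]
red 3090
85 233.73242804575884; 89 236.1121624270833; 93 236.61597103005718; 97 237.21659600351745; 101 237.67011685345594; 105 237.84783580180442; 109 233.74693652938618; 113 0; 117 0; 121 0; 125 0; 129 0; 133 0; 137 0; 141 0; 145 0; 149 0; 153 0; 157 379.6653139806896; 
leg []
leg []
```

```bash
python3 -m inch '[[0,0,-40,0,0,0,0],[0,0,-100,0,0,0,0],[10,0,-140,0,0,0,0],[10,0,-140,0,0,0,0],[10,0,-140,0,0,0,0]]'; python3 -c "
from h import *
from h import save
a=save('wrist','w11');b=save('side','s11')
A=cv2.resize(a['p'][200:340,250:400],None,fx=3.3,fy=3.3,interpolation=cv2.INTER_CUBIC)[:460]
B=cv2.resize(b['p'][185:265,320:385],None,fx=4.6,fy=4.6,interpolation=cv2.INTER_CUBIC)
h=max(A.shape[0],B.shape[0]);o=np.zeros((h,A.shape[1]+B.shape[1],3),np.uint8);o[:A.shape[0],:A.shape[1]]=A;o[:B.shape[0],A.shape[1]:]=B
cv2.imwrite('pics/c11.png',cv2.convertScaleAbs(o[:,:,::-1],alpha=1.5));print(o.shape)
"; python3 q.py w12
```

```text
clock: 20.58
tcp_pos: [0.6256, 0.0381, 0.4479]
eef_rot: [-0.0, 0.995, -0.096, -0.001]
contact_force: [-0.6, -0.0, -0.4]
width: 0.0003
(460, 794, 3)
[ 94.5  -0.2 446.9]
red 1845
61 211.78216558974995; 65 0; 69 233.2030442150118; 73 234.168902415192; 77 235.0102517161567; 81 235.30128765180865; 85 235.7451338689876; 89 236.3864751825296; 93 236.74061610571994; 97 237.29967153449488; 101 237.78121058633758; 105 237.67103432829273; 109 233.5723259597543; 113 0; 117 0; 121 0; 125 0; 129 0; 133 0; 137 0; 141 0; 145 0; 149 0; 153 0; 157 0; 161 0; 165 0; 
leg [(20, np.float64(220.3)), (26, np.float64(221.4)), (32, np.float64(226.2)), (38, np.float64(226.5)), (44, np.float64(224.7))]
leg [(20, np.float64(221.4)), (26, np.float64(221.4)), (32, np.float64(223.7)), (38, np.float64(227.0)), (44, np.float64(224.1))]
```

View pics/c11.png

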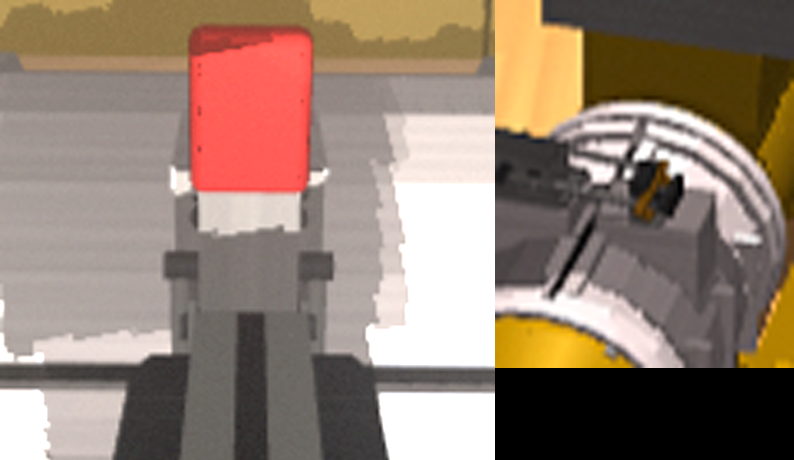

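```bash
python3 -m inch '[[-6,0,50,0,0,0,0],[-6,0,100,0,0,0,0],[-6,0,130,0,0,0,0],[-6,0,136,0,0,0,0],[-6,0,139,0,0,0,0],[-6,0,142,0,0,0,0],[-6,0,142,0,0,0,0]]';python3 -m inch '[[0,0,2,0,0,0,0],[0,0,4,0,0,0,0],[0,0,4,0,0,0,0]]'; python3 -m inch '[[0,0,1.5,0,0,0,0],[0,0,3,0,0,0,0],[0,0,3,0,0,0,0]]'
```

```text
clock: 21.6
tcp_pos: [0.6208, 0.0392, 0.3079]
eef_rot: [0.0, 0.995, -0.096, 0.001]
contact_force: [-0.7, -0.3, -0.5]
width: -0.0001
clock: 21.98
tcp_pos: [0.6202, 0.0392, 0.3028]
eef_rot: [-0.0, 0.995, -0.096, -0.0]
contact_force: [-0.6, -0.2, -0.0]
width: 0.0001
clock: 22.35
tcp_pos: [0.6204, 0.0392, 0.3007]
eef_rot: [0.0, 0.995, -0.096, 0.0]
contact_force: [-2.0, -0.4, 5.2]
width: 0.0004
```

```bash
python3 -m inch '[[0,0,1,0,0,0,0],[0,0,2,0,0,0,0],[0,0,2,0,0,0,0]]'; python3 -m inch '[[0,0,-40,0,0,0,0],[0,0,-100,0,0,0,0],[-20,0,-150,0,0,0,0],[-50,30,-150,0,0,0,0],[-50,30,-150,0,0,0,0],[-50,30,-150,0,0,0,0]]'; python3 q.py w13; python3 -c "
from h import *
a=load('w13')
from q import L
" 2>/dev/null; python3 - <<'E'
from h import *
ex=np.array([np.cos(.1937),-np.sin(.1937),0]);ey=np.array([-ex[1],ex[0],0])
L=lambda p:np.array([(p@ex-.512)*1e3,(p@ey-.158)*1e3,p[2]*1e3])
def prof(a,lo,hi):
  V,U=np.mgrid[100:480,150:500];V=V.ravel();U=U.ravel()
  A=np.array([L(pt(a,u,v)) for u,v in zip(U,V)])
  for y in (0,23):
    s=(abs(A[:,1]-y)<1.5)&(A[:,0]>-62)&(A[:,0]<50)&(A[:,2]>185)&(A[:,2]<240);q=A[s]
    print(y,[(x,round(float(np.median(q[abs(q[:,0]-x)<1][:,2])),1)) for x in range(-60,50,2) if (abs(q[:,0]-x)<1).any()])
prof(load('w13'),0,0)
E
```

```text
clock: 22.72
tcp_pos: [0.6204, 0.0392, 0.3005]
eef_rot: [0.0, 0.995, -0.096, 0.001]
contact_force: [-3.0, -0.4, 12.9]
width: -0.0
clock: 23.48
tcp_pos: [0.5657, 0.0194, 0.4476]
eef_rot: [-0.0, 0.995, -0.097, 0.0]
contact_force: [-0.4, 0.1, -1.0]
width: -0.0002
[ 39.7 -29.9 447.4]
red 2048
69 227.12534244483507; 73 228.73349005513694; 77 228.95101129807387; 81 228.50662673217136; 85 228.97637794003094; 89 228.8994115800938; 93 228.6802811293528; 97 228.90750761892187; 101 228.71870037094385; 105 228.79660651294446; 
leg [(-28, np.float64(218.1)), (-22, np.float64(217.7)), (-16, np.float64(218.4)), (-10, np.float64(218.1)), (-4, np.float64(219.7)), (2, np.float64(219.1)), (8, np.float64(219.7)), (14, np.float64(220.6)), (20, np.float64(226.0)), (26, np.float64(226.1)), (32, np.float64(227.1)), (38, np.float64(225.5)), (44, np.float64(221.8))]
leg [(-28, np.float64(218.4)), (-22, np.float64(217.8)), (-16, np.float64(218.8)), (-10, np.float64(218.6)), (-4, np.float64(218.3)), (2, np.float64(218.9)), (8, np.float64(220.4)), (14, np.float64(219.3)), (20, np.float64(224.9)), (26, np.float64
[... 160 characters left out ...]
24, 223.6), (-22, 223.4), (-20, 220.8), (-18, 212.2), (-16, 206.4), (-14, 205.9), (-12, 205.8), (-10, 206.4), (-8, 206.0), (-6, 206.0), (-4, 203.4), (-2, 192.7), (0, 190.9), (2, 190.6), (4, 191.4), (6, 192.1), (12, 208.6), (14, 209.2), (16, 208.9), (18, 209.2), (24, 226.3), (26, 226.1), (28, 225.9), (30, 225.6), (32, 226.2), (34, 225.7), (36, 226.2), (38, 225.8), (40, 226.4), (42, 225.3), (44, 225.7), (46, 225.6), (48, 226.3)]
23 [(-36, 208.2), (-34, 208.1), (-30, 216.9), (-28, 217.8), (-26, 217.0), (-24, 214.9), (-22, 207.6), (-14, 190.4), (-10, 196.0), (-8, 196.3), (-6, 196.0), (-4, 196.0), (-2, 195.0), (4, 192.7), (6, 192.6), (8, 192.1), (10, 191.4), (12, 190.6), (14, 190.5), (16, 190.3)]
```

```bash
python3 - <<'E'
from h import *
ex=np.array([np.cos(.1937),-np.sin(.1937),0]);ey=np.array([-ex[1],ex[0],0])
L=lambda p:np.array([(p@ex-.512)*1e3,(p@ey-.158)*1e3,p[2]*1e3])
for n in('w3','w4','w6','w7','w13'):
  a=load(n);V,U=np.mgrid[180:400,200:450];A=np.array([L(pt(a,u,v)) for u,v in zip(U.ravel(),V.ravel())])
  f=lambda s,i:(round(float(np.median(A[s][:,i])),2),int(s.sum()))
  print(n,'post',f((abs(A[:,1])<10)&(A[:,2]>209)&(A[:,2]<220)&(A[:,0]>-23)&(A[:,0]<-15),0),
   'heel-inner',f((abs(A[:,1])<10)&(A[:,2]>209)&(A[:,2]<216)&(A[:,0]<-33)&(A[:,0]>-39),0),
   'lug top z',f((abs(A[:,1])<18)&(A[:,0]>-15)&(A[:,0]<-8)&(A[:,2]>200)&(A[:,2]<212),2))
E
```

```text
w3 post (-20.15, 115) heel-inner (-37.12, 80) lug top z (205.95, 320)
w4 post (-20.07, 117) heel-inner (-37.05, 78) lug top z (205.86, 314)
w6 post (-20.3, 498) heel-inner (-37.32, 356) lug top z (205.99, 1377)
w7 post (-20.38, 906) heel-inner (-37.39, 409) lug top z (206.01, 1647)
w13 post (-18.78, 121) heel-inner (-35.68, 77) lug top z (205.96, 266)
```

```bash
python3 -c "
from h import st
from rig import ctrl
st();print(ctrl.finish_job())"
```

```text
{'clock': 23.525, 'joint_positions': [-0.163, 0.3131, 1.383, 0.0003, 1.4458, 1.6009], 'tcp_pos': [0.5661, 0.0195, 0.4474], 'eef_rot': [-0.0002, 0.9953, -0.0964, -0.0001], 'contact_force': [0.2298, -0.3514, -0.4115], 'width': -0.0004}
the job is handed in; nothing more can be done
None
```

The barrel is shut and latched, and I handed the job in at 23.5 s with the arm raised clear. `finish_job` gives no verdict, so these are my own last measurements.

**What I did**
- **Shell:** I pushed the hinged half shut with the closed fingers until the gasket stiffened. The peak wrist reading was about 19 N in all, 15 N of it along the push.
- **Bail:** I pinched the pin and carried it over the pivot. I measured the keeper about 5–6 mm nearer the lever than its mark. The pin went down between nose and heel at about 5 N, then came back under the nose to the post at about 5 N.
- **Lever:** I pressed the red lever onto its stop, with a peak of about 13 N there.

**Last checks, after backing off**
- **Lever:** it lies flat, with its face level at about 228–229 mm.
- **Pin:** it sits about 214 mm high, under the nose and against the post.
- **Shell:** the keeper moved in by about 1.4–1.5 mm, so the shell is at about -0.009 rad, past the -0.004 needed.
- **Bystanders:** I never touched the loose things as far as I could tell, but I did not measure them again at the end.

**Where the checks disagreed or were thin**
- **No felt resistance:** between about 0.4 and 0.1 rad I felt almost no force on the lever, against the 1–16 N you gave. I stopped and looked: the pin was in the keeper, and the keeper being near its closest setting would explain the light pull.
- **Pin margin:** with the keeper that far over, the pin is only 1–2 mm inside the 7.5 mm limit from the mark. My camera measurements are good to about 1 mm.

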